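# Unlock the chilling-ball carrier from the brew stand and hold it over the coffee pitcher

## Robot

A 6-joint arm with a two-finger parallel gripper is mounted at the origin on a cart in front of the work surface, level with it; the furniture and walls round the work are solid. World frame = base frame: x ahead of the robot, y to its left, z up, the work surface at z = 0. Lengths are in m, angles in degrees, forces in N, time in s.
With the tool pointing down it reaches from about 0.35 to 0.875 m from the base axis. Payload 4.2 kg.
Tool frame: the origin (TCP) lies between the finger pads; the fingertips stand 22 mm ahead of it and the grasp point (between the pads) lies 3 mm ahead of it; z points along the fingers, y is the line along which they close (so a half turn about z gives the same grasp; the last joint's range is limited). The gripper opens to 85 mm and grips with 20 to 120 N. Pads are 22 mm wide; open, the fingers measure 114 mm over their backs; the gripper's body (76 mm by 85 mm) begins 54 mm behind the grasp point. The pads swing forward as they close: fully open they stand 13 mm farther back than shut.
Start: joints at [-54.855, 22.042, 0.453, 0, -68.411, -14.817], TCP at [0.217, -0.586, 0.218] pointing down, gripper open.
Joint ranges: [-179.83, 179.83], [-69.29, 118.12], [-61.27, 80.66], [-181.25, 117.63], [-171.15, -9.14], [-177.46, 177.46]. Speed limits (degrees/s): [159.86, 159.86, 180, 180, 180, 180].

## Interface

Orientations are given as a 3x3 rotation matrix whose columns are the frame's x, y, z axes.
In Python, from bench import ctrl gives the robot as it stands.
- The arm moves only by the shell command python3 -m crank 'ROWS'. ROWS is text: rows parted by semicolons, each of 7 numbers parted by spaces: the shift along the tool's x, y, z in mm, then the turn, a rotation vector about the tool's x, y, z in degrees, then the opening, from -1 (shut) to 1 (fully open). In form: tx ty tz rx ry rz grip; .... A call has 1 to 8 rows; each row is the pose to reach, as a shift and turn from the pose commanded when the call began, along the tool's axes at that moment; what a row does not reach only later rows make up. A row lasts 1/12 s, in which the tool goes at most 41.7 mm and 7.16 degrees, less where a joint would pass 70% of its speed; a pose out of reach is approached as far as the arm can. A call with a gripper value outside its range is refused whole. The fingers move at their own pace and stop on an object; the grip force is fixed at half the most. Time passes only in rows, so rows that repeat a pose let the fingers close. It gives the time, the measured TCP pose, the force, the opening and the grip force at its end, in the units of the state.
- ctrl.sense(): the state, without advancing time (a new reading comes with each control period).
- ctrl.camera(name): name is "side" or "top" or "wrist"; returns a dict with "pixels" (480x640x3 uint8, red, green, blue), "fx", "fy", "cx", "cy" (pixels), "distortion" ([k1, k2, p1, p2, k3] as OpenCV has them; the pictures are not rectified), "origin" and "attitude" of the camera in the world; the wrist camera has in their place "mount" (4x4, takes a point from camera to tool coordinates, whose origin is the TCP and whose axes are the flange's). Camera axes: x right, y down, z forward; pixel columns grow to the right and rows downward; lengths in m; the calibration is good to about 2 mm. A picture is of the moment at which its call begins: read the wrist's pose just before it. There is no depth.
- ctrl.sign_off(): hands the job in; it is judged then, once.
The state is a dict: "clock": time; "q": joint angles; "joint_velocities": joint speeds; "joint_efforts": joint torques, N m; "eef_pos": TCP position; "tcp_rot": TCP orientation; "ft_force": force on the tool from outside, world axes, zero at the start; "wrist_torque": the same for the moment, N m; "opening": finger opening in m; "gripper_force": force on a finger pad.
Only numpy, scipy, OpenCV 4.12 (cv2) and the standard library are available. Lean on these libraries where they do the work, as an engineer would, in place of code of your own. Each camera call takes 0.05 s, during which the arm holds its last target. There are 200 camera calls.

## Task

The coffee has been poured over the gold chilling ball and the ball now has to come out of the brew stand: its dish is locked into the stand's ring like a portafilter, so take it by the wooden grip of its arched handle, turn it a quarter turn anticlockwise (seen from above) until its two lugs stand in the ring's open notches, and lift it straight out. Carry it to the small steel coffee pitcher and finish while holding it there, still and level, less than a hand's breadth above the pitcher and centred over its mouth, to drain; do not put it down or let go. The loose ball must stay in the middle of the dish all the way, and the glass under the ring, the pitcher, the iced coffee and the teaspoon must be left as they are.

Things in the scene. Friction and masses are not known exactly. Their poses are not given: they have to be found in the camera images.
- stand: The brew stand, fixed to the worktop: round dark wooden foot 156 mm across (centre at own x +15 mm), 18 mm high; steel post 16 mm thick, 128 mm high at own x +77 mm; black metal ring. Origin under the ring's centre, on the worktop; z up.
- stand_ring (a point): Centre of the ring's seat, 100 mm above the worktop; axes as the stand's. Ring: outer diameter 126 mm, top 15 mm above the seat. A lip (inner diameter 98 mm, underside 11 mm above the seat) covers the lugs, with 3 mm of play up and 4 mm sideways. Two notches in the lip, 32 degrees (28 mm) wide, at own +x and -x. Pins stop a turn at -4 and +93 degrees (90 = centred in the notches).
- carrier_grip (a point): Centre of the wooden grip of the carrier's arched handle, on the dish's axis, 88 mm above the dish's underside (188 mm above the worktop when seated). Straight flat-sided bar, 46 mm long along own x, 14 mm thick along own y, 17 mm high; the handle's 6 mm legs go down at own x = +-42 mm. At the start own x is turned 0 to 0.1 rad anticlockwise from the ring's x.
- carrier: Ball carrier, 0.14 to 0.24 kg: polished steel dish 88 mm across, 16 mm high, a flat cone sloping 8 degrees down to the middle; two lugs 14 mm wide, 3 to 8 mm above its underside, reaching 55 mm from the axis at own +y and -y; arched handle in its x-z plane. Origin: centre of its underside; z up. It turns easily, held only by the lip over its lugs.
- carrier_dish (a point): Point on the dish's axis 24 mm above its underside: where the ball's centre is when the ball rests in the middle. Turns with the carrier.
- ball_center (a point): Centre of the loose gold-coloured steel ball, 40 mm in diameter, about 0.26 kg. It rolls off the middle when the dish tilts 8 degrees or is accelerated over about 1 m/s2. Its top is 44 mm above the dish's underside, 35 mm below the underside of the grip.
- pitcher_mouth (a point): Centre of the mouth of the small steel pitcher of coffee (loose, 0.14 kg, 66 mm high, about 58 mm across, ear handle to its own -y reaching 53 mm from this point), at the height of its rim, 66 mm above the worktop.
- pitcher: The same pitcher; origin at its underside, 8 mm from the mouth's axis towards the handle.
- glass: Shot glass of coffee, 47 mm across and 63 mm high, standing on the stand's foot (18 mm up) under the ring. Origin: centre of its underside. To be left alone.
- latte: Cup of iced coffee in a black sleeve, 99 mm across and 115 mm high, on the worktop. Origin: centre of its underside. To be left alone.
- spoon: Steel teaspoon lying on the worktop, 137 x 28 x 13 mm. Origin: centre of its underside. To be left alone.

How it is judged:
By the outcome, as a careful person would: the job done as asked, in the order asked, and still so for the second after the job is handed in, while the arm keeps its last pose, push and grip.
It also fails if it takes over 51 s, if anything falls off the work surface, if the arm or the gripper's body presses on something with over 40 N, if the wrist force passes 120 N, or if a joint passes its speed limit or range.

## Working session

There is one attempt and no reset: what is moved stays moved. The work goes in short steps, Python scripts to look and compute and a shell command to move; the robot and the scene stay as the last step left them, time stands still between calls to the robot, and variables do not carry over. Pictures are saved under pics/ and viewed, at most 10 in all, crops included, and the job is handed in when it is done.

```bash
ls; mkdir -p pics; python3 - <<'E'
from bench import ctrl
import cv2
s=ctrl.sense(); print({k:s[k] for k in('clock','eef_pos','tcp_rot','opening')})
import numpy as np, pickle
for n in('side','top','wrist'):
    c=ctrl.camera(n); cv2.imwrite(f'pics/{n}0.png',c['pixels'][:,:,::-1]); pickle.dump(c,open(f'pics/{n}0.pkl','wb'))
    print(n,{k:np.round(v,4).tolist() for k,v in c.items() if k!='pixels'})
E
```

```text
pics
{'clock': 0.0, 'eef_pos': array([ 0.21692338, -0.58548841,  0.21662989]), 'tcp_rot': array([[-9.37779366e-01, -3.47230681e-01, -8.45834780e-04],
       [-3.47231696e-01,  9.37777256e-01,  1.99159005e-03],
       [ 1.01663452e-04,  2.16137270e-03, -9.99997659e-01]]), 'opening': 0.0852156142404941}
side {'fx': 487.4619, 'fy': 487.4619, 'cx': 314.445, 'cy': 237.2874, 'distortion': [-0.077, 0.0, 0.0, 0.0, 0.0], 'origin': [0.1622, 0.6476, 0.7521], 'attitude': [[-0.8854, -0.3076, 0.3485], [-0.4647, 0.5665, -0.6806], [0.0119, -0.7645, -0.6445]]}
top {'fx': 594.2845, 'fy': 594.2845, 'cx': 314.0713, 'cy': 232.78, 'distortion': [-0.0263, 0.0, 0.0, 0.0, 0.0], 'origin': [0.3138, -0.0221, 1.1351], 'attitude': [[-0.1099, -0.9708, 0.2133], [-0.9939, 0.1075, -0.023], [-0.0006, -0.2146, -0.9767]]}
wrist {'fx': 337.5667, 'fy': 337.5667, 'cx': 313.3895, 'cy': 238.7546, 'distortion': [-0.0422, 0.0, 0.0, 0.0, 0.0], 'mount': [[0.0002, -0.9468, -0.3219, 0.0827], [1.0, 0.0004, -0.0003, 0.0002], [0.0004, -0.3219, 0.9468, -0.1571], [0.0, 0.0, 0.0, 1.0]]}
```

View pics/side0.png

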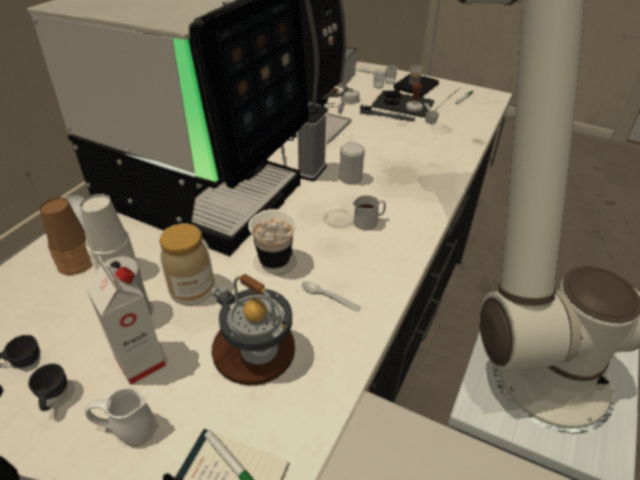

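View pics/top0.png

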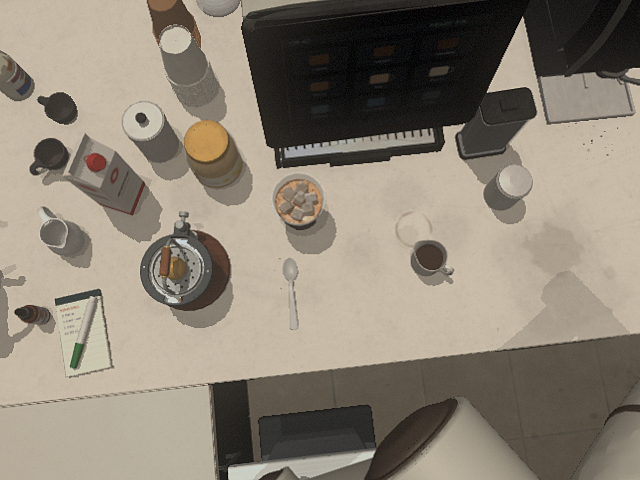

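The side view shows the stand at (255,330), with the orange grip at (252,284), and the pitcher of coffee at (367,210). In the top view the ring is at about (177,270), the grip at (165,262), the post at (182,225), the pitcher mouth at (430,256) with its ear at (447,271), the latte at (299,200) and the spoon at (292,290).

```bash
python3 - <<'E'
import cv2,numpy as np
t=cv2.imread('pics/top0.png');s=cv2.imread('pics/side0.png')
a=cv2.resize(t[195:325,120:250],(400,400),interpolation=3);b=cv2.resize(t[225:290,400:465],(200,200),interpolation=3)
c=cv2.resize(s[260:390,195:325],(400,400),interpolation=3);d=cv2.resize(s[185:250,335:400],(200,200),interpolation=3)
im=np.zeros((600,800,3),np.uint8);im[:400,:400]=a;im[:400,400:]=c;im[400:,:200]=b;im[400:,400:600]=d
cv2.imwrite('pics/crop.png',im)
E
```

```text
(no output)
```

View pics/crop.png

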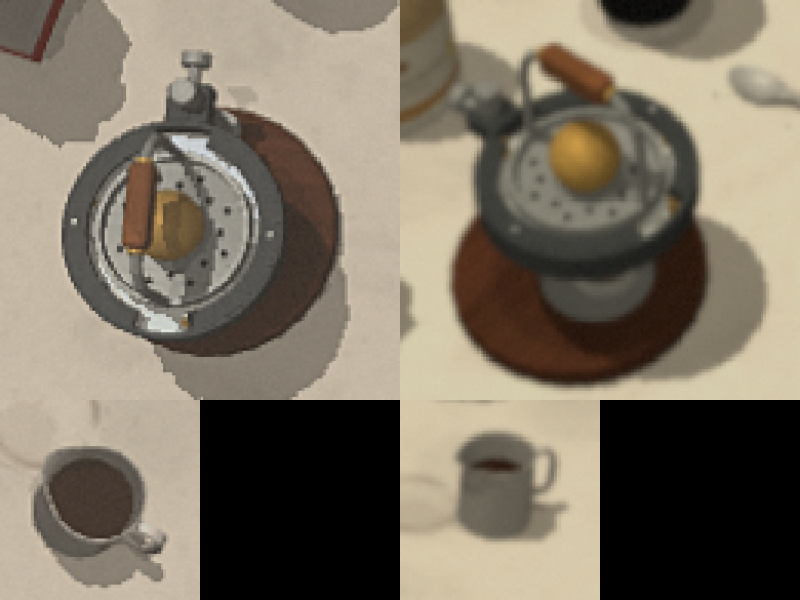

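```bash
cat > h.py <<'E'
import cv2,numpy as np,pickle
def ray(c,uv,o=None,R=None):
    K=np.array([[c['fx'],0,c['cx']],[0,c['fy'],c['cy']],[0,0,1]])
    p=cv2.undistortPoints(np.array([[uv]],float),K,np.array(c['distortion']))[0,0]
    return np.array(c['origin'] if o is None else o),np.array(c['attitude'] if R is None else R)@np.r_[p,1]
def atz(c,uv,z,**k):
    o,d=ray(c,uv,**k); return o+d*(z-o[2])/d[2]
def tri(rs):
    A=0;b=0;
    for o,d in rs:
        d=d/np.linalg.norm(d);P=np.eye(3)-np.outer(d,d);A=A+P;b=b+P@o
    x=np.linalg.solve(A,b);return x,[np.linalg.norm((np.eye(3)-np.outer(d,d)/(d@d))@(x-o))for o,d in rs]
def proj(c,P,o=None,R=None):
    R=np.array(c['attitude'] if R is None else R);o=np.array(c['origin'] if o is None else o)
    K=np.array([[c['fx'],0,c['cx']],[0,c['fy'],c['cy']],[0,0,1]])
    return cv2.projectPoints(np.array(P,float).reshape(-1,3),cv2.Rodrigues(R.T)[0],-R.T@o,K,np.array(c['distortion']))[0][:,0]
E
python3 - <<'E'
from h import *
np.set_printoptions(precision=4,suppress=True)
T=pickle.load(open('pics/top0.pkl','rb'));S=pickle.load(open('pics/side0.pkl','rb'))
k=130/400
t=lambda x,y:(120+x*k,195+y*k); s=lambda x,y:(195+(x-400)*k,260+y*k)
print('ring',atz(T,t(174,229),.115),atz(T,t(62,229),.115),atz(T,t(286,229),.115),'side',atz(S,s(588,180),.115))
print('grip',tri([ray(T,t(140,204)),ray(S,s(577,75))]), atz(T,t(140,204),.196))
e1,e2=atz(T,t(143,160),.196),atz(T,t(138,248),.196);print('ends',e1,e2,np.linalg.norm(e1-e2),np.degrees(np.arctan2(*(e1-e2)[1::-1])))
f1,f2=atz(S,s(548,53),.19),atz(S,s(605,97),.19);print('ends side',f1,f2,np.degrees(np.arctan2(*(f1-f2)[1::-1])))
print('post',atz(T,t(187,95),.128))
print('ball',tri([ray(T,t(178,226)),ray(S,s(585,156))]))
t=lambda x,y:(400+x*k,225+(y-400)*k); s=lambda x,y:(335+(x-400)*k,185+(y-400)*k)
print('mouth',atz(T,t(94,493),.066),atz(S,s(497,451),.066),'handle',atz(T,t(155,541),.05),atz(S,s(556,470),.05))
print('latte',atz(T,(299,202),.115))
s=[s for s in [__import__('bench').ctrl.sense()]][0];W=pickle.load(open('pics/wrist0.pkl','rb'))
E
```

```text
ring [0.4981 0.1985 0.115 ] [0.505  0.2616 0.115 ] [0.4911 0.1355 0.115 ] side [0.4943 0.2111 0.115 ]
grip (array([0.5015, 0.2008, 0.1845]), [np.float64(0.000727054587845076), np.float64(0.0007270545878449501)]) [0.4985 0.1978 0.196 ]
ends [0.5217 0.1949 0.196 ] [0.4755 0.2002 0.196 ] 0.046486041826958535 -6.494101779284353
ends side [0.5214 0.199  0.19  ] [0.4777 0.2116 0.19  ] -16.16508507262471
post [0.5715 0.1837 0.128 ]
ball (array([0.5021, 0.1971, 0.1156]), [np.float64(0.002797198387148497), np.float64(0.0027971983871486568)])
mouth [ 0.4821 -0.2543  0.066 ] [ 0.4851 -0.2543  0.066 ] handle [ 0.4516 -0.2898  0.05  ] [ 0.4418 -0.2743  0.05  ]
latte [ 0.5952 -0.0256  0.115 ]
```

```bash
python3 - <<'E'
from bench import ctrl
s=ctrl.sense(); print(s['clock'])
E
python3 -m crank --help 2>&1 | head -20
```

```text
0.15
invalid input at $: expected rows of numbers
```

```bash
python3 -m crank '-205 243 -40 0 0 0 1;-205 243 -40 0 0 0 1;-205 243 -40 0 0 0 1;-205 243 -40 0 0 0 1;-205 243 -40 0 0 0 1;-205 243 -40 0 0 0 1;-205 243 -40 0 0 0 1;-205 243 -40 0 0 0 1'
python3 -m crank '-205 243 -40 0 0 0 1;-205 243 -40 0 0 0 1;-205 243 -40 0 0 0 1;-205 243 -40 0 0 0 1;-205 243 -40 0 0 0 1;-205 243 -40 0 0 0 1;-205 243 -40 0 0 0 1;-205 243 -40 0 0 0 1'
```

```text
clock: 0.82
eef_pos: [0.3251, -0.2844, 0.2582]
tcp_rot: [[-0.937, -0.349, 0.001], [-0.349, 0.937, 0.0], [-0.001, -0.0, -1.0]]
ft_force: [0.0, -0.3, 1.0]
opening: 0.0851
gripper_force: 0.0
clock: 1.48
eef_pos: [0.4333, 0.0151, 0.2982]
tcp_rot: [[-0.937, -0.35, 0.001], [-0.35, 0.937, 0.001], [-0.001, 0.0, -1.0]]
ft_force: [2.0, -1.3, 0.4]
opening: 0.0854
gripper_force: 0.0
```

```bash
python3 -m crank '-32 37 0 0 0 7 1;-64 75 0 0 0 14 1;-96 112 0 0 0 20 1;-127 149 0 0 0 26 1;-127 149 0 0 0 26 1;-127 149 0 0 0 26 1;-127 149 0 0 0 26 1'
cat > wp.py <<'E'
import sys
from h import *
from bench import ctrl
def wcam(n=None):
    s=ctrl.sense();c=ctrl.camera('wrist');M=np.array(c['mount'])
    R=np.array(s['tcp_rot']);c['origin']=np.array(s['eef_pos'])+R@M[:3,3];c['attitude']=R@M[:3,:3]
    if n: cv2.imwrite(f'pics/{n}.png',c['pixels'][:,:,::-1]);pickle.dump(c,open(f'pics/{n}.pkl','wb'))
    return c,s
if __name__=='__main__': wcam(sys.argv[1])
E
python3 wp.py w1
```

```text
clock: 2.07
eef_pos: [0.5, 0.1974, 0.2964]
tcp_rot: [[-0.995, 0.097, -0.002], [0.097, 0.995, -0.001], [0.002, -0.002, -1.0]]
ft_force: [-0.5, -0.8, 0.3]
opening: 0.0853
gripper_force: 0.0
```

View pics/w1.png

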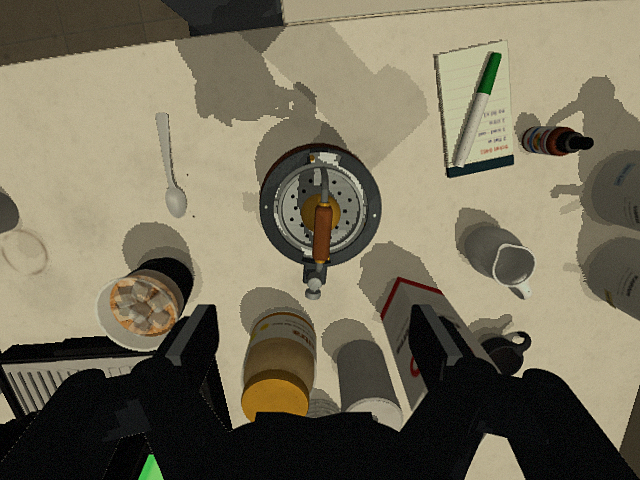

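The wrist view shows the ring at (320,208), the grip from (324,205) to (320,262), the post knob at (313,290), the notches at about (322,158) and (313,262), the latte at left, and the jar, bottle and carton beyond the stand.

```bash
python3 - <<'E'
from h import *
np.set_printoptions(precision=4,suppress=True)
c=pickle.load(open('pics/w1.pkl','rb'));px=c['pixels']
im=cv2.resize(px[140:300,240:400,::-1],(600,600),interpolation=cv2.INTER_CUBIC)
T=pickle.load(open('pics/top0.pkl','rb'))
# grip color segmentation
def seg(c,box):
    x0,y0,x1,y1=box;h=cv2.cvtColor(c['pixels'][y0:y1,x0:x1],cv2.COLOR_RGB2HSV)
    m=((h[...,0]<13)&(h[...,1]>120)&(h[...,2]>60)).astype(np.uint8)
    n,l,st,ce=cv2.connectedComponentsWithStats(m)
    for i in range(1,n):
        if st[i,4]>25: print(st[i],ce[i]+[x0,y0]);
    i=1+np.argmax(st[1:,4]);ys,xs=np.where(l==i);r=cv2.minAreaRect(np.c_[xs+x0,ys+y0].astype(np.float32));print(r);return r
rw=seg(c,(305,195,340,275));rt=seg(T,(155,240,175,282))
for cc,r in((c,rw),(T,rt)):
    b=cv2.boxPoints(r);b=sorted(b.tolist(),key=lambda p:p[1]);a,d=np.mean(b[:2],0),np.mean(b[2:],0)
    A,D=atz(cc,a,.192),atz(cc,d,.192);print('ends',A,D,np.linalg.norm(A-D),'mid',(A+D)/2,np.degrees(np.arctan((A-D)[1]/(A-D)[0])))
print(tri([ray(c,rw[0]),ray(T,rt[0])]))
cv2.imwrite('pics/w1c.png',im)
E
```

```text
[  8  13  19  52 393] [321.8117 233.3995]
((322.0933837890625, 233.50584411621094), (15.844084739685059, 51.64921951293945), 3.5763344764709473)
[  5   8  10  27 171] [163.8363 261.1579]
((164.0384521484375, 261.19232177734375), (7.069979667663574, 26.41939926147461), 7.125016689300537)
ends [0.4809 0.2075 0.192 ] [0.5245 0.201  0.192 ] 0.04414805907605353 mid [0.5027 0.2043 0.192 ] -8.46397666920145
ends [0.521  0.1973 0.192 ] [0.4788 0.2049 0.192 ] 0.04290273746784905 mid [0.4999 0.2011 0.192 ] -10.322572911730225
(array([0.5026, 0.2035, 0.1854]), [np.float64(0.0017315139796294113), np.float64(0.0017315139796294388)])
```

View pics/w1c.png

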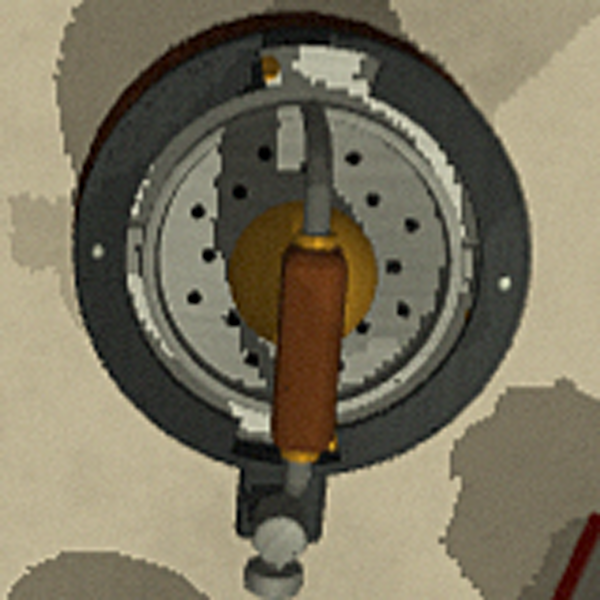

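The crop shows the ring's outer edge spanning x 73–531, y 22–475, white dots at (98,251) and (504,283), notches at the top and bottom, and the grip running nearly vertical.

```bash
python3 - <<'E'
from h import *
np.set_printoptions(precision=4,suppress=True)
c=pickle.load(open('pics/w1.pkl','rb'))
k=160/600;f=lambda x,y,z:atz(c,(240+x*k,140+y*k),z)
l,r=f(98,251,.115),f(504,283,.115);print('dots',l,r,(l+r)/2,'ring x yaw',np.degrees(np.arctan2(*(l-r)[1::-1]))+90)
for a in((73,250),(531,265),(302,20),(320,475)):print(f(*a,.115))
print('post knob',f(281,540,.128))
print('ball',f(303,272,.124))
# grip top-face edges mid: ends (315,250),(303,447) z~.19
a,b=f(317,250,.192),f(304,450,.192);print(a,b,(a+b)/2,np.degrees(np.arctan2(*(b-a)[1::-1])))
E
```

```text
dots [0.4928 0.1492 0.115 ] [0.5125 0.2596 0.115 ] [0.5027 0.2044 0.115 ] ring x yaw -10.120954405152219
[0.4919 0.1424 0.115 ]
[0.5081 0.2672 0.115 ]
[0.4372 0.2103 0.115 ]
[0.565  0.2041 0.115 ]
post knob [0.5784 0.1914 0.128 ]
ball [0.5019 0.2046 0.124 ]
[0.4801 0.2082 0.192 ] [0.5252 0.2014 0.192 ] [0.5027 0.2048 0.192 ] -8.562533223667774
```

```bash
python3 -m crank '-1 7 25 0 0 3 1;-1 7 50 0 0 3 1;-1 7 50 0 0 3 1;-1 7 50 0 0 3 1;-1 7 50 0 0 3 1'
python3 - <<'E'
from wp import *
np.set_printoptions(precision=4,suppress=True)
c,s=wcam('w2');print(s['eef_pos'],s['tcp_rot'])
px=c['pixels'];h=cv2.cvtColor(px,cv2.COLOR_RGB2HSV);m=((h[...,0]<13)&(h[...,1]>120)&(h[...,2]>60)).astype(np.uint8)
g=proj(c,[.502,.204,.19])[0].astype(int);print(g)
x0,y0=g-50;m=m[y0:y0+110,x0:x0+100]
n,l,st,ce=cv2.connectedComponentsWithStats(m);i=1+np.argmax(st[1:,4]);print(st[i])
ys,xs=np.where(l==i);r=cv2.minAreaRect(np.c_[xs+x0,ys+y0].astype(np.float32));print(r)
b=sorted(cv2.boxPoints(r).tolist(),key=lambda p:p[1]);A,D=[atz(c,np.mean(q,0),.192) for q in(b[:2],b[2:])]
print(A,D,np.linalg.norm(A-D),(A+D)/2,np.degrees(np.arctan((A-D)[1]/(A-D)[0])))
cv2.imwrite('pics/w2c.png',cv2.resize(px[max(0,y0-40):y0+200,x0-60:x0+200,::-1],None,fx=2.3,fy=2.3,interpolation=2)); print(x0-60,y0-40)
E
```

```text
clock: 2.53
eef_pos: [0.5025, 0.2022, 0.2495]
tcp_rot: [[-0.988, 0.151, 0.002], [0.151, 0.989, 0.001], [-0.002, 0.001, -1.0]]
ft_force: [0.4, -0.2, -0.1]
opening: 0.0853
gripper_force: 0.0
[0.5025 0.2022 0.2495] [[-0.9885  0.1512  0.0025]
 [ 0.1512  0.9885  0.0007]
 [-0.0023  0.0011 -1.    ]]
[315 250]
[ 42  23  20  60 544]
((315.79443359375, 252.69410705566406), (18.935129165649414, 58.91880798339844), 1.6365771293640137)
[0.4826 0.2077 0.192 ] [0.525  0.2002 0.192 ] 0.04308571677826148 [0.5038 0.204  0.192 ] -10.07536622645084
205 160
```

View pics/w2c.png

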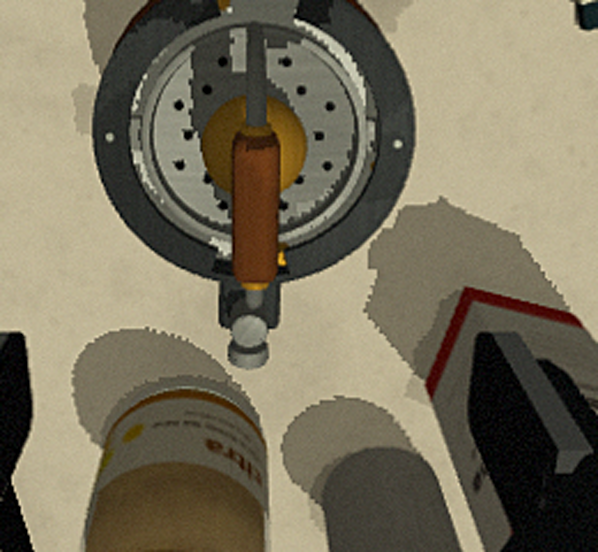

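The grip is centred at crop (255,210) and aligned with the tool's x. The ring dots are at (109,137) and (397,144). The right finger overlaps the milk carton in the view, so I'm checking its height before descending.

```bash
python3 - <<'E'
from h import *
np.set_printoptions(precision=4,suppress=True)
T=pickle.load(open('pics/top0.pkl','rb'));S=pickle.load(open('pics/side0.pkl','rb'));W=pickle.load(open('pics/w2.pkl','rb'))
print('cap',tri([ray(T,(96,160)),ray(S,(124,273))]))
print('jar',tri([ray(T,(207,140)),ray(S,(183,238))]))
print('steel bottle',tri([ray(T,(141,118)),ray(S,(118,255))]))
l,r=[atz(W,(205+x/2.3,160+y/2.3),.115) for x,y in((109,137),(397,144))];print((l+r)/2,np.degrees(np.arctan2(*(l-r)[1::-1]))+90)
# carton base near corner in top picture and its roof edge
for p in((131,213),(66,175),(143,190)):print('carton',[atz(T,p,z)[:2] for z in(0,.14,.2)])
print('carton red corner, wrist',[atz(W,(205+x/2.3,160+y/2.3),z)[:2] for x,y in((466,288),(430,390)) for z in(0,.03)])
E
```

```text
cap (array([0.6777, 0.2994, 0.2119]), [np.float64(0.0014232681602665863), np.float64(0.0014232681602667227)])
jar (array([0.719 , 0.1247, 0.1393]), [np.float64(0.0011957802509818822), np.float64(0.0011957802509817152)])
steel bottle (array([0.7687, 0.2367, 0.1604]), [np.float64(0.002990266090135191), np.float64(0.0029902660901353554)])
[0.5027 0.2041 0.115 ] -10.1412082875256
carton [array([0.6412, 0.3063]), array([0.6008, 0.2658]), array([0.5835, 0.2484])]
carton [array([0.7346, 0.4335]), array([0.6827, 0.3773]), array([0.6605, 0.3532])]
carton [array([0.6859, 0.2803]), array([0.64 , 0.243]), array([0.6203, 0.2271])]
carton red corner, wrist [array([0.6423, 0.3092]), array([0.6259, 0.3023]), array([0.7087, 0.2833]), array([0.6874, 0.2783])]
```

```bash
python3 -m crank '0 2 20 0 0 0 1;0 2 40 0 0 0 1;0 2 52 0 0 0 1;0 2 58 0 0 0 1;0 2 58 0 0 0 1;0 2 58 0 0 0 1'
python3 -m crank '0 0 0 0 0 0 0.3;0 0 0 0 0 0 0;0 0 0 0 0 0 -0.3;0 0 0 0 0 0 -0.5;0 0 0 0 0 0 -0.6;0 0 0 0 0 0 -0.6'
```

```text
clock: 3.08
eef_pos: [0.5029, 0.205, 0.1911]
tcp_rot: [[-0.989, 0.151, 0.002], [0.151, 0.989, 0.001], [-0.002, 0.001, -1.0]]
ft_force: [-0.1, -0.0, 0.1]
opening: 0.0853
gripper_force: 0.0
clock: 3.58
eef_pos: [0.5021, 0.2048, 0.1899]
tcp_rot: [[-0.989, 0.151, 0.0], [0.151, 0.989, 0.0], [-0.0, 0.0, -1.0]]
ft_force: [0.6, 0.3, -0.1]
opening: 0.017
gripper_force: 0.0
```

```bash
python3 -m crank '0 0 0 0 0 0 -1;0 0 0 0 0 0 -1;0 0 0 0 0 0 -1;0 0 0 0 0 0 -1;0 0 0 0 0 0 -1;0 0 0 0 0 0 -1'
```

```text
clock: 4.08
eef_pos: [0.5021, 0.2048, 0.1897]
tcp_rot: [[-0.989, 0.151, -0.0], [0.151, 0.989, -0.0], [0.0, -0.0, -1.0]]
ft_force: [-0.4, -0.8, 0.4]
opening: 0.0002
gripper_force: 0.0
```

```bash
python3 - <<'E'
from wp import *
c,s=wcam('w3');S=ctrl.camera('side');pickle.dump(S,open('pics/side3.pkl','wb'))
T=ctrl.camera('top')
a=cv2.resize(S['pixels'][200:400,180:380,::-1],(400,400),interpolation=2)
b=cv2.resize(c['pixels'][180:420,200:440,::-1],(400,400),interpolation=2)
cv2.imwrite('pics/x3.png',np.hstack([a,b]))
print(s['eef_pos'],proj(S,[s['eef_pos']+np.array([0,0,-.022])]))
E
```

```text
[0.50208102 0.20479439 0.18968541] [[252.05642959 293.1001505 ]]
```

View pics/x3.png

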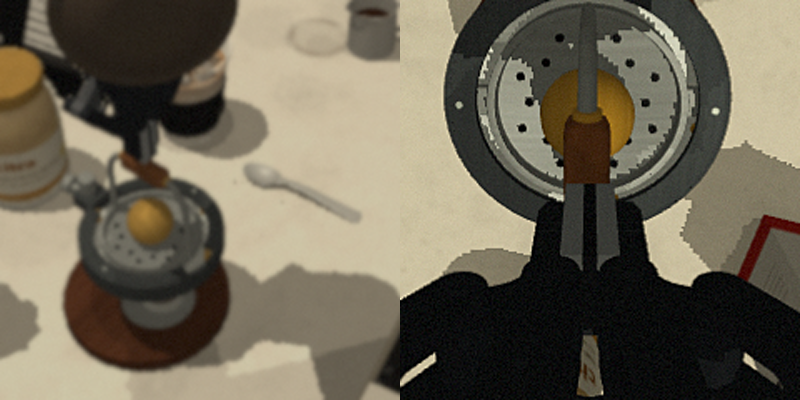

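The side crop shows the grip unoccluded at (143,168), with the shut fingers' tips at about (147,157), above or behind it. In the wrist crop the shut pads end at (590,183), over the grip. I'm working out which.

```bash
python3 - <<'E'
from h import *
np.set_printoptions(precision=4,suppress=True)
W=pickle.load(open('pics/w3.pkl','rb'));S=pickle.load(open('pics/side3.pkl','rb'));S0=pickle.load(open('pics/side0.pkl','rb'))
e=np.array([.50208,.20479,.18969])
for d in(-40,-20,0,3,22): 
    p=e-[0,0,d/1e3];print(d,proj(W,p)[0],proj(S,p)[0])
print('tip seen',tri([ray(W,(314,289.8)),ray(S,(253.5,278))]))
for z in(.18,.188,.1965,.21,.22):print(z,proj(W,[.5025,.204,z]),proj(S,[.5025,.204,z]))
def seg(c,box):
    x0,y0,x1,y1=box;h=cv2.cvtColor(c['pixels'][y0:y1,x0:x1],cv2.COLOR_RGB2HSV)
    m=((h[...,0]<13)&(h[...,1]>110)&(h[...,2]>50)).astype(np.uint8)
    n,l,st,ce=cv2.connectedComponentsWithStats(m);i=1+np.argmax(st[1:,4]);print(st[i],ce[i]+[x0,y0])
seg(S0,(235,265,275,300));seg(S,(235,265,275,300))
W2=pickle.load(open('pics/w2.pkl','rb'));W1=pickle.load(open('pics/w1.pkl','rb'))
T=pickle.load(open('pics/top0.pkl','rb'))
print('grip all',tri([ray(W1,(322,233.5)),ray(W2,(315.8,252.7)),ray(S0,(252.5,284.4)),ray(T,(164.5,261.2))]))
E
```

```text
-40 [312.7735 338.176 ] [249.1961 265.5903]
-20 [312.8602 312.4186] [250.1487 274.7815]
0 [312.9285 292.144 ] [251.0729 283.6646]
3 [312.9375 289.4704] [251.2092 284.9713]
22 [312.9887 274.3208] [252.0582 293.0967]
tip seen (array([0.4931, 0.207 , 0.2077]), [np.float64(0.0013661587726563808), np.float64(0.001366158772656249)])
0.18 [[311.6463 284.6818]] [[251.5615 287.4633]]
0.188 [[311.5677 291.5376]] [[251.2011 284.0033]]
0.1965 [[311.4765 299.4879]] [[250.8135 280.2757]]
0.21 [[311.3127 313.7749]] [[250.1875 274.2442]]
0.22 [[311.1735 325.9342]] [[249.7156 269.6862]]
[ 7 11 14 15 68] [248.25   281.7206]
[ 7 12  9  6 18] [245.5    279.7222]
grip all (array([0.5026, 0.2031, 0.187 ]), [np.float64(0.0016002119829800915), np.float64(0.002477113723227086), np.float64(0.001661505452471894), np.float64(0.0023516000194477664)])
```

```bash
python3 - <<'E'
from h import *
W=pickle.load(open('pics/w3.pkl','rb'));S=pickle.load(open('pics/side3.pkl','rb'))
a=cv2.resize(W['pixels'][235:355,264:364,::-1],(500,600),interpolation=0)
b=cv2.resize(S['pixels'][235:320,225:275,::-1],(300,510),interpolation=0)
a=cv2.convertScaleAbs(a,alpha=1.7,beta=15);b=cv2.convertScaleAbs(b,alpha=1.7,beta=15)
im=np.zeros((600,800,3),np.uint8);im[:,:500]=a;im[:510,500:]=b;cv2.imwrite('pics/x4.png',im)
E
```

```text
(no output)
```

View pics/x4.png

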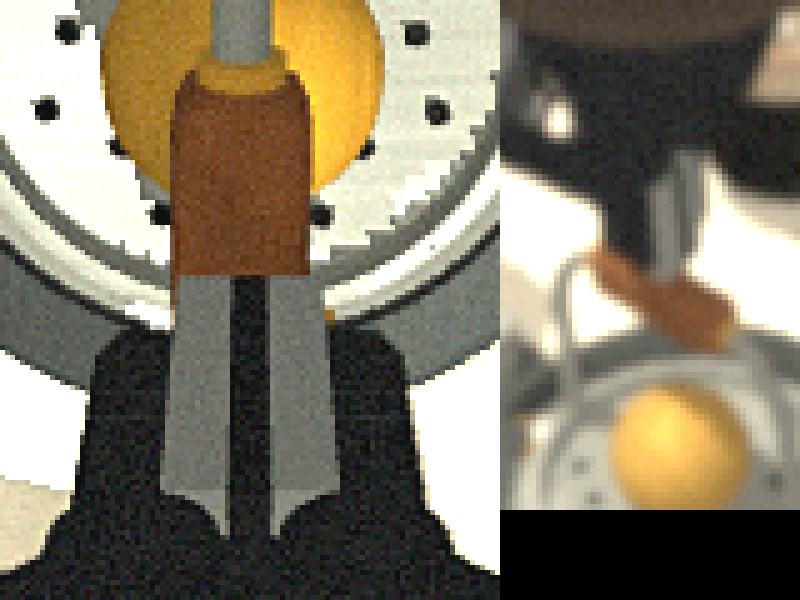

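The pads' tips stand shut just on top of the grip (left image, tip edge at (250,275)). They are not astride it, so the tips are higher than expected. I'm checking the wrist pose against the ring dots.

```bash
python3 - <<'E'
from h import *
np.set_printoptions(precision=4,suppress=True)
from bench import ctrl
s=ctrl.sense();print(s['q'],s['eef_pos'],s['opening'])
k=240/400
for n,f in(('w1',[(240+98*160/600,140+251*160/600),(240+504*160/600,140+283*160/600)]),('w2',[(205+109/2.3,160+137/2.3),(205+397/2.3,160+144/2.3)]),('w3',[(200+59*k,180+104*k),(200+315*k,180+111*k)])):
    W=pickle.load(open(f'pics/{n}.pkl','rb'));a,b=[atz(W,p,.115) for p in f];print(n,W['origin'],(a+b)/2,np.linalg.norm(a-b))
W=pickle.load(open('pics/w3.pkl','rb'));S=pickle.load(open('pics/side3.pkl','rb'))
R=W['attitude'];e=np.array([.50208,.20479,.18969]);x=np.array([-.989,.151,0])
for d in(-25,-15,-5,5,15,22):print(d,[proj(W,e+x*o-[0,0,d/1e3])[0] for o in(-.011,.011)],[proj(S,e+x*o-[0,0,d/1e3])[0] for o in(-.011,.011)])
E
```

```text
[  39.331    15.3172  -13.6729    0.0008  -61.0109 -137.9996] [0.5021 0.2048 0.1897] 3.5361928291657714e-06
w1 [0.418  0.2059 0.4536] [0.5027 0.2044 0.115 ] 0.11212804019500328
w2 [0.4203 0.2149 0.4064] [0.5027 0.2041 0.115 ] 0.11246559571367494
w3 [0.4203 0.2175 0.3468] [0.5025 0.2042 0.115 ] 0.11233783730716873
-25 [array([312.844 , 338.9135]), array([312.8369, 296.5491])] [array([244.7451, 269.5776]), array([255.1513, 275.4867])]
-15 [array([312.8811, 326.6577]), array([312.8764, 286.2091])] [array([245.2538, 274.0907]), array([255.5797, 280.0081])]
-5 [array([312.9143, 315.7088]), array([312.9114, 277.0312])] [array([245.7549, 278.5284]), array([256.0015, 284.4527])]
5 [array([312.9441, 305.871 ]), array([312.9428, 268.8315])] [array([246.2486, 282.8923]), array([256.4171, 288.8222])]
15 [array([312.9711, 296.9852]), array([312.9709, 261.4625])] [array([246.7351, 287.1841]), array([256.8265, 293.1184])]
22 [array([312.9884, 291.2608]), array([312.989 , 256.7336])] [array([247.0714, 290.1464]), array([257.1094, 296.083 ])]
```

The wrist pose is consistent: dot spacing is 112 mm at every height. Triangulating the shut tips gives z≈0.208, so the fingertips are about 18 mm behind the reported TCP, not 22 mm ahead. I'll open, go 38 mm lower watching the force, and close again.

```bash
python3 -m crank '0 0 0 0 0 0 1;0 0 0 0 0 0 1;0 0 0 0 0 0 1;0 0 0 0 0 0 1;0 0 0 0 0 0 1;0 0 0 0 0 0 1;0 0 0 0 0 0 1;0 0 0 0 0 0 1'
python3 -m crank '0 -0.5 5 0 0 0 1;0 -0.5 10 0 0 0 1;0 -0.5 15 0 0 0 1;0 -0.5 18 0 0 0 1;0 -0.5 18 0 0 0 1'
```

```text
clock: 4.9
eef_pos: [0.5021, 0.2048, 0.1897]
tcp_rot: [[-0.989, 0.151, -0.0], [0.151, 0.989, 0.0], [0.0, 0.0, -1.0]]
ft_force: [0.2, 0.1, 0.0]
opening: 0.0851
gripper_force: 0.0
clock: 5.32
eef_pos: [0.5014, 0.2039, 0.1704]
tcp_rot: [[-0.989, 0.151, -0.002], [0.151, 0.989, -0.001], [0.002, -0.002, -1.0]]
ft_force: [1.1, -0.9, -0.8]
opening: 0.0852
gripper_force: 0.0
```

```bash
python3 - <<'E'
from wp import *
c,s=wcam('w5');S=ctrl.camera('side');pickle.dump(S,open('pics/side5.pkl','wb'))
print(s['eef_pos'],s['ft_force'],s['opening'])
a=cv2.resize(c['pixels'][180:440,190:450,::-1],(400,400));b=cv2.resize(S['pixels'][225:325,205:305,::-1],(400,400),interpolation=2)
cv2.imwrite('pics/x5.png',cv2.convertScaleAbs(np.hstack([a,b]),alpha=1.6,beta=10))
E
```

```text
[0.50141457 0.20392399 0.1704465 ] [ 1.11383873 -0.90030766 -0.78422876] 0.08524913749474772
```

View pics/x5.png

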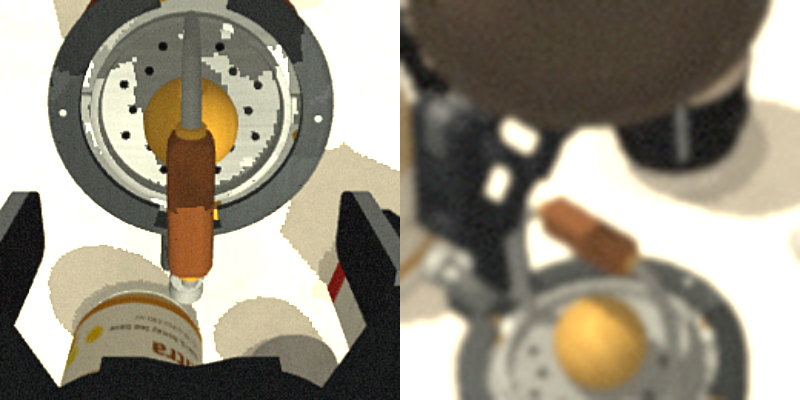

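The wrist crop shows the open fingers at (20,192) and (360,192), straddling the grip at (190,205). They are symmetric and free of everything, so I'll descend 20 mm more and close.

```bash
python3 -m crank '-1 0 5 0 0 0 1;-1 0 10 0 0 0 1;-1 0 15 0 0 0 1;-1 0 20 0 0 0 1;-1 0 20 0 0 0 1'
python3 -m crank '0 0 0 0 0 0 0.3;0 0 0 0 0 0 0;0 0 0 0 0 0 -0.3;0 0 0 0 0 0 -0.5;0 0 0 0 0 0 -1;0 0 0 0 0 0 -1;0 0 0 0 0 0 -1;0 0 0 0 0 0 -1'
```

```text
clock: 5.83
eef_pos: [0.5022, 0.2037, 0.1502]
tcp_rot: [[-0.989, 0.151, -0.002], [0.151, 0.989, -0.001], [0.002, -0.002, -1.0]]
ft_force: [-0.5, -0.5, -0.7]
opening: 0.0855
gripper_force: 0.0
clock: 6.5
eef_pos: [0.5031, 0.2039, 0.152]
tcp_rot: [[-0.989, 0.151, 0.0], [0.151, 0.989, -0.0], [-0.0, -0.0, -1.0]]
ft_force: [1.1, -0.8, 1.4]
opening: 0.0132
gripper_force: 59.4
```

```bash
python3 -m crank '0 0 0 0 0 -1 -1;0 0 0 0 0 -3 -1;0 0 0 0 0 -6 -1;0 0 0 0 0 -9 -1;0 0 0 0 0 -12 -1;0 0 0 0 0 -15 -1;0 0 0 0 0 -17 -1;0 0 0 0 0 -18 -1'
```

```text
clock: 7.17
eef_pos: [0.5032, 0.2045, 0.1519]
tcp_rot: [[-0.987, -0.164, 0.001], [-0.164, 0.987, 0.001], [-0.001, 0.001, -1.0]]
ft_force: [-0.1, -0.2, 1.5]
opening: 0.0132
gripper_force: 59.4
```

Turns freely. Continuing.

```bash
python3 -m crank '0 0 0 0 0 -1 -1;0 0 0 0 0 -3 -1;0 0 0 0 0 -6 -1;0 0 0 0 0 -9 -1;0 0 0 0 0 -12 -1;0 0 0 0 0 -15 -1;0 0 0 0 0 -18 -1;0 0 0 0 0 -21 -1'
python3 -m crank '0 0 0 0 0 -3 -1;0 0 0 0 0 -6 -1;0 0 0 0 0 -9 -1;0 0 0 0 0 -12 -1;0 0 0 0 0 -15 -1;0 0 0 0 0 -18 -1;0 0 0 0 0 -21 -1;0 0 0 0 0 -24 -1'
python3 -m crank '0 0 0 0 0 -3 -1;0 0 0 0 0 -6 -1;0 0 0 0 0 -9 -1;0 0 0 0 0 -12 -1;0 0 0 0 0 -15 -1;0 0 0 0 0 -18 -1;0 0 0 0 0 -20 -1;0 0 0 0 0 -21 -1'
python3 -m crank '0 0 0 0 0 -1 -1;0 0 0 0 0 -2 -1;0 0 0 0 0 -3 -1;0 0 0 0 0 -4 -1;0 0 0 0 0 -4 -1;0 0 0 0 0 -4 -1'
```

```text
clock: 7.83
eef_pos: [0.5031, 0.2043, 0.1519]
tcp_rot: [[-0.862, -0.507, 0.0], [-0.507, 0.862, 0.0], [-0.001, 0.0, -1.0]]
ft_force: [-0.2, 0.2, 2.2]
opening: 0.013
gripper_force: 59.5
clock: 8.5
eef_pos: [0.5031, 0.2043, 0.1519]
tcp_rot: [[-0.581, -0.814, 0.0], [-0.814, 0.581, 0.0], [-0.0, -0.0, -1.0]]
ft_force: [0.1, -0.7, 2.1]
opening: 0.013
gripper_force: 59.5
clock: 9.17
eef_pos: [0.5031, 0.2042, 0.1519]
tcp_rot: [[-0.252, -0.968, 0.0], [-0.968, 0.252, 0.0], [-0.0, -0.0, -1.0]]
ft_force: [0.2, 0.9, 3.0]
opening: 0.0129
gripper_force: 59.5
clock: 9.67
eef_pos: [0.5031, 0.2042, 0.1519]
tcp_rot: [[-0.185, -0.983, 0.0], [-0.983, 0.185, 0.0], [-0.0, -0.0, -1.0]]
ft_force: [-0.4, -0.8, 3.2]
opening: 0.0136
gripper_force: 59.7
```

```bash
python3 -m crank '0 0 -0.5 0 0 0 -1;0 0 -1 0 0 0 -1;0 0 -2 0 0 0 -1;0 0 -3 0 0 0 -1;0 0 -4 0 0 0 -1;0 0 -5 0 0 0 -1;0 0 -5.5 0 0 0 -1;0 0 -6 0 0 0 -1'
```

```text
clock: 10.33
eef_pos: [0.5029, 0.2041, 0.1576]
tcp_rot: [[-0.185, -0.983, -0.0], [-0.983, 0.185, -0.0], [0.0, 0.0, -1.0]]
ft_force: [-0.1, -1.1, -4.3]
opening: 0.0132
gripper_force: 58.6
```

Wrist force shows about 0.44 kg hanging free and past the lip. Lifting on.

```bash
python3 -m crank '0 0 -1 0 0 0 -1;0 0 -3 0 0 0 -1;0 0 -6 0 0 0 -1;0 0 -10 0 0 0 -1;0 0 -15 0 0 0 -1;0 0 -20 0 0 0 -1;0 0 -25 0 0 0 -1;0 0 -30 0 0 0 -1'
python3 -m crank '0 0 -5 0 0 0 -1;0 0 -10 0 0 0 -1;0 0 -14 0 0 0 -1;0 0 -17 0 0 0 -1;0 0 -19 0 0 0 -1;0 0 -20 0 0 0 -1;0 0 -20 0 0 0 -1;0 0 -20 0 0 0 -1'
```

```text
clock: 11.0
eef_pos: [0.5031, 0.2042, 0.1885]
tcp_rot: [[-0.185, -0.983, 0.0], [-0.983, 0.185, 0.0], [-0.0, -0.0, -1.0]]
ft_force: [0.5, -0.0, -3.9]
opening: 0.0132
gripper_force: 58.6
clock: 11.67
eef_pos: [0.5029, 0.2041, 0.2075]
tcp_rot: [[-0.185, -0.983, -0.0], [-0.983, 0.185, -0.0], [0.0, 0.0, -1.0]]
ft_force: [0.1, -0.5, -4.2]
opening: 0.0131
gripper_force: 58.6
```

```bash
python3 -m crank '1 0 0 0 0 0 -1;3 -0.4 0 0 0 0 -1;6 -0.9 0 0 0 0 -1;10 -1.5 0 0 0 0 -1;15 -2.2 0 0 0 0 -1;21 -3.1 0 0 0 0 -1;28 -4.2 0 0 0 0 -1;36 -5.4 0 0 0 0 -1'
python3 -m crank '9 -1.4 0 0 0 0 -1;19 -2.9 0 0 0 0 -1;30 -4.5 0 0 0 0 -1;41 -6.2 0 0 0 0 -1;52 -7.8 0 0 0 0 -1;63 -9.5 0 0 0 0 -1;74 -11.1 0 0 0 0 -1;85 -12.8 0 0 0 0 -1'
python3 -m crank '11 -1.7 0 0 0 0 -1;22 -3.3 0 0 0 0 -1;33 -5 0 0 0 0 -1;44 -6.6 0 0 0 0 -1;55 -8.3 0 0 0 0 -1;66 -9.9 0 0 0 0 -1;77 -11.6 0 0 0 0 -1;88 -13.2 0 0 0 0 -1'
python3 -m crank '11 -1.7 0 0 0 0 -1;22 -3.3 0 0 0 0 -1;33 -5 0 0 0 0 -1;44 -6.6 0 0 0 0 -1;55 -8.3 0 0 0 0 -1;66 -9.9 0 0 0 0 -1;77 -11.6 0 0 0 0 -1;88 -13.2 0 0 0 0 -1'
python3 -m crank '10 -1.5 0 0 0 0 -1;19 -2.9 0 0 0 0 -1;27 -4.1 0 0 0 0 -1;34 -5.1 0 0 0 0 -1;40 -6 0 0 0 0 -1;45 -6.8 0 0 0 0 -1;49 -7.4 0 0 0 0 -1;52 -7.8 0 0 0 0 -1'
python3 -m crank '2 -0.3 0 0 0 0 -1;3 -0.5 0 0 0 0 -1;3 -0.5 0 0 0 0 -1;3 -0.5 0 0 0 0 -1'
python3 - <<'E'
from wp import *
c,s=wcam('w6');cv2.imwrite('pics/x6.png',cv2.convertScaleAbs(c['pixels'][:,:,::-1],alpha=1.3))
E
```

```text
clock: 12.33
eef_pos: [0.5016, 0.167, 0.2077]
tcp_rot: [[-0.185, -0.983, 0.0], [-0.983, 0.185, 0.0], [-0.0, -0.0, -1.0]]
ft_force: [0.3, 0.9, -5.3]
opening: 0.0131
gripper_force: 58.6
clock: 13.0
eef_pos: [0.4984, 0.0806, 0.2077]
tcp_rot: [[-0.185, -0.983, 0.0], [-0.983, 0.185, 0.0], [-0.0, -0.0, -1.0]]
ft_force: [0.2, 0.2, -4.5]
opening: 0.013
gripper_force: 58.6
clock: 13.67
eef_pos: [0.4951, -0.0081, 0.2077]
tcp_rot: [[-0.185, -0.983, -0.0], [-0.983, 0.185, -0.0], [0.0, 0.0, -1.0]]
ft_force: [-0.4, 0.2, -3.7]
opening: 0.0131
gripper_force: 58.6
clock: 14.33
eef_pos: [0.4918, -0.0971, 0.2077]
tcp_rot: [[-0.185, -0.983, -0.0], [-0.983, 0.185, -0.0], [0.0, 0.0, -1.0]]
ft_force: [-0.3, 0.7, -4.6]
opening: 0.0133
gripper_force: 58.6
clock: 15.0
eef_pos: [0.4899, -0.1489, 0.2077]
tcp_rot: [[-0.185, -0.983, -0.0], [-0.983, 0.185, 0.0], [-0.0, 0.0, -1.0]]
ft_force: [0.3, 1.2, -5.1]
opening: 0.0131
gripper_force: 58.6
clock: 15.33
eef_pos: [0.4898, -0.1514, 0.2077]
tcp_rot: [[-0.185, -0.983, 0.0], [-0.983, 0.185, 0.0], [-0.0, -0.0, -1.0]]
ft_force: [0.6, -0.1, -4.4]
opening: 0.0131
gripper_force: 58.6
```

View pics/x6.png

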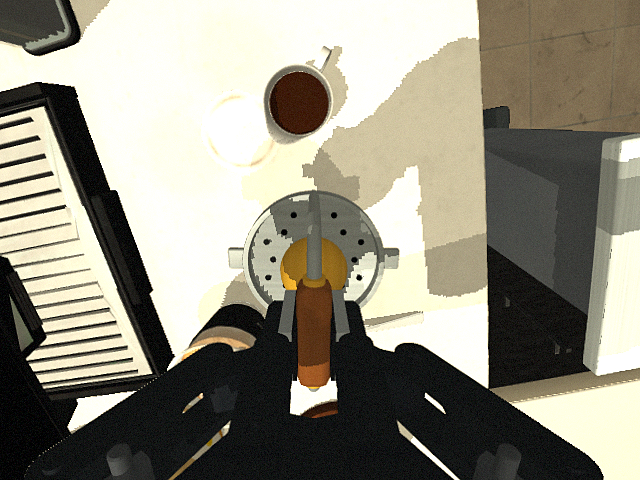

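The ball sits centred in the dish at (314,265), with the lugs at (236,258) and (391,258). The pitcher's coffee is centred near (300,104), with the ear at (328,55). I'm measuring the mouth and the dish axis numerically.

```bash
python3 - <<'E'
from h import *
np.set_printoptions(precision=4,suppress=True)
c=pickle.load(open('pics/w6.pkl','rb'));T=pickle.load(open('pics/top0.pkl','rb'))
def cof(c,box):
    x0,y0,x1,y1=box;h=cv2.cvtColor(c['pixels'][y0:y1,x0:x1],cv2.COLOR_RGB2HSV)
    m=((h[...,1]>90)&(h[...,2]<95)).astype(np.uint8)
    n,l,st,ce=cv2.connectedComponentsWithStats(m);i=1+np.argmax(st[1:,4]);print(st[i]+[x0,y0,0,0,0],ce[i]+[x0,y0]);
    e=cv2.findContours((l==i).astype(np.uint8),0,1)[0][0];el=cv2.fitEllipse(e);print(el);return np.array(el[0])+[x0,y0]
for cc,b in((c,(255,55,345,150)),(T,(408,235,455,280))):
    p=cof(cc,b)
    for z in(.05,.06,.066):print(z,atz(cc,p,z))
# rim extents (seen by eye in w6): perpendicular to the spout-handle line
for p in((264,100),(333,100),(300,65),(300,140)):print('rim',p,atz(c,p,.066))
print('handle',atz(c,(328,50),.05))
l,r=atz(c,(236,258),.161),atz(c,(391,258),.161);print('lugs mid',(l+r)/2,np.linalg.norm(l-r))
e,_=[np.array([.4898,-.1514,.2077]),0];print('expected axis px at .161',proj(c,[.4898,-.1514,.161]),'ball',proj(c,[.4898,-.1514,.1796]))
h=cv2.cvtColor(c['pixels'][225:290,270:360],cv2.COLOR_RGB2HSV);m=(h[...,0]>14)&(h[...,0]<28)&(h[...,1]>130);ys,xs=np.where(m);print('gold px',xs.min()+270,xs.max()+270,ys.min()+225,len(xs))
# predicted ball outline
a=np.linspace(0,6.28,40);o=c['origin'];C=np.array([.4898,-.1514,.1796]);d=(C-o)/np.linalg.norm(C-o);u=np.cross(d,[0,0,1]);u/=np.linalg.norm(u);v=np.cross(d,u)
P=proj(c,[C+.02*(np.cos(t)*u+np.sin(t)*v) for t in a]);print('pred outline',P.min(0),P.max(0))
E
```

```text
[ 269   72   60   62 2897] [298.6641 102.5616]
((43.658729553222656, 47.55341339111328), (58.40386962890625, 61.315799713134766), 175.3509521484375)
0.05 [ 0.484  -0.2531  0.05  ]
0.06 [ 0.4837 -0.2525  0.06  ]
0.066 [ 0.4835 -0.2521  0.066 ]
[431 269   3   1   3] [432. 269.]Traceback (most recent call last):
  File "<stdin>", line 10, in <module>
  File "<stdin>", line 8, in cof
cv2.error: OpenCV(4.12.0) /io/opencv/modules/imgproc/src/shapedescr.cpp:361: error: (-201:Incorrect size of input array) There should be at least 5 points to fit the ellipse in function 'fitEllipseNoDirect'
```

```bash
python3 - <<'E'
from h import *
np.set_printoptions(precision=4,suppress=True)
c=pickle.load(open('pics/w6.pkl','rb'))
for p in((264,100),(333,100),(300,65),(300,140)):print('rim',p,atz(c,p,.066))
print('handle',atz(c,(328,50),.05))
l,r=atz(c,(236,258),.161),atz(c,(391,258),.161);print('lugs mid',(l+r)/2,np.linalg.norm(l-r))
h=cv2.cvtColor(c['pixels'][225:290,270:360],cv2.COLOR_RGB2HSV);m=(h[...,0]>10)&(h[...,0]<28)&(h[...,1]>130);ys,xs=np.where(m);print('gold px',xs.min()+270,xs.max()+270,ys.min()+225,len(xs))
a=np.linspace(0,6.28,40);o=c['origin'];C=np.array([.4898,-.1514,.1796]);d=(C-o)/np.linalg.norm(C-o);u=np.cross(d,[0,0,1]);u/=np.linalg.norm(u);v=np.cross(d,u)
P=proj(c,[C+.02*(np.cos(t)*u+np.sin(t)*v) for t in a]);print('pred outline',P.min(0),P.max(0))
E
```

```text
rim (264, 100) [ 0.5113 -0.2594  0.066 ]
rim (333, 100) [ 0.4553 -0.2488  0.066 ]
rim (300, 65) [ 0.4769 -0.2798  0.066 ]
rim (300, 140) [ 0.4883 -0.2225  0.066 ]
handle [ 0.4517 -0.2893  0.05  ]
lugs mid [ 0.4899 -0.1516  0.161 ] 0.10102867091556246
gold px 280 358 237 2372
pred outline [280.3023 236.7078] [347.0372 303.7049]
```

Dish axis coincides with the TCP and the ball outline matches the prediction for a centred ball. The mouth is at (0.4837, -0.2525), so I'm moving over it, then down to about 34 mm above the rim.

```bash
python3 -m crank '1 -0.1 0 0 0 0 -1;3 -0.4 0 0 0 0 -1;6 -0.8 0 0 0 0 -1;10 -1.3 0 0 0 0 -1;15 -1.9 0 0 0 0 -1;21 -2.6 0 0 0 0 -1;27 -3.4 0 0 0 0 -1;33 -4.2 0 0 0 0 -1'
python3 -m crank '6 -0.8 0 0 0 0 -1;12 -1.5 0 0 0 0 -1;18 -2.3 0 0 0 0 -1;24 -3 0 0 0 0 -1;30 -3.8 0 0 0 0 -1;36 -4.5 0 0 0 0 -1;42 -5.2 0 0 0 0 -1;47 -5.9 0 0 0 0 -1'
python3 -m crank '5 -0.6 0 0 0 0 -1;9 -1.1 0 0 0 0 -1;12 -1.5 0 0 0 0 -1;15 -1.9 0 0 0 0 -1;17 -2.2 0 0 0 0 -1;19 -2.5 0 0 0 0 -1;20 -2.6 0 0 0 0 -1;20.5 -2.6 0 0 0 0 -1'
python3 -m crank '0 0 1 0 0 0 -1;0 0 3 0 0 0 -1;0 0 6 0 0 0 -1;0 0 10 0 0 0 -1;0 0 14 0 0 0 -1;0 0 18 0 0 0 -1;0 0 22 0 0 0 -1;0 0 26 0 0 0 -1'
python3 -m crank '0 0 4 0 0 0 -1;0 0 8 0 0 0 -1;0 0 12 0 0 0 -1;0 0 16 0 0 0 -1;0 0 20 0 0 0 -1;0 0 23 0 0 0 -1;0 0 25 0 0 0 -1;0 0 26 0 0 0 -1'
python3 -m crank '0 0 1 0 0 0 -1;0 0 1 0 0 0 -1;0 0 1 0 0 0 -1;0 0 1 0 0 0 -1;0 0 1 0 0 0 -1;0 0 1 0 0 0 -1;0 0 1 0 0 0 -1;0 0 1 0 0 0 -1'
```

```text
clock: 16.05
eef_pos: [0.4877, -0.1855, 0.2077]
tcp_rot: [[-0.185, -0.983, -0.0], [-0.983, 0.185, -0.0], [0.0, 0.0, -1.0]]
ft_force: [0.3, 0.4, -4.5]
opening: 0.013
gripper_force: 58.6
clock: 16.72
eef_pos: [0.4848, -0.2327, 0.2077]
tcp_rot: [[-0.185, -0.983, -0.0], [-0.983, 0.185, -0.0], [0.0, 0.0, -1.0]]
ft_force: [-0.4, 0.4, -4.8]
opening: 0.0129
gripper_force: 58.6
clock: 17.38
eef_pos: [0.4837, -0.2527, 0.2077]
tcp_rot: [[-0.185, -0.983, 0.0], [-0.983, 0.185, 0.0], [-0.0, -0.0, -1.0]]
ft_force: [0.7, -0.5, -4.6]
opening: 0.0134
gripper_force: 58.6
clock: 18.05
eef_pos: [0.4836, -0.2526, 0.1811]
tcp_rot: [[-0.185, -0.983, -0.0], [-0.983, 0.185, 0.0], [0.0, 0.0, -1.0]]
ft_force: [-0.9, -0.2, -4.1]
opening: 0.0127
gripper_force: 58.6
clock: 18.72
eef_pos: [0.4836, -0.2526, 0.1553]
tcp_rot: [[-0.185, -0.983, -0.0], [-0.983, 0.185, 0.0], [-0.0, 0.001, -1.0]]
ft_force: [0.5, 1.0, -4.7]
opening: 0.013
gripper_force: 58.6
clock: 19.38
eef_pos: [0.4837, -0.2527, 0.1548]
tcp_rot: [[-0.185, -0.983, 0.0], [-0.983, 0.185, -0.0], [0.0, -0.0, -1.0]]
ft_force: [0.6, -0.1, -3.8]
opening: 0.0133
gripper_force: 58.6
```

```bash
python3 - <<'E'
from wp import *
c,s=wcam('w7');px=c['pixels'];p=pickle.load(open('pics/w6.pkl','rb'))['pixels']
h=cv2.cvtColor(px[225:290,270:360],cv2.COLOR_RGB2HSV);m=(h[...,0]>10)&(h[...,0]<28)&(h[...,1]>130);ys,xs=np.where(m);print(xs.min()+270,ys.min()+225,len(xs))
print('dish region change',cv2.absdiff(px[190:300,240:390],p[190:300,240:390]).mean(), s['joint_velocities'])
T0=pickle.load(open('pics/top0.pkl','rb'))['pixels'];T=ctrl.camera('top')['pixels']
for n,(x0,y0,x1,y1) in dict(latte=(270,170,328,235),spoon=(275,250,305,335)).items():print(n,cv2.absdiff(T[y0:y1,x0:x1],T0[y0:y1,x0:x1]).mean())
E
```

```text
270 232 2372
dish region change 20.747434343434342 [-0.01759986 -0.08669473 -0.12043959  0.04914324  0.00258994  0.74451918]
latte 18.981697612732095
spoon 14.486666666666666
```

```bash
python3 - <<'E'
from h import *
from bench import ctrl
for n in('w6','w7'):
    px=pickle.load(open(f'pics/{n}.pkl','rb'))['pixels'][215:285,265:365]
    h=cv2.cvtColor(px,cv2.COLOR_RGB2HSV);m=((h[...,0]>12)&(h[...,0]<26)&(h[...,1]>150)).astype(np.uint8)
    m=cv2.morphologyEx(m,cv2.MORPH_OPEN,np.ones((3,3),np.uint8))
    k,l,st,ce=cv2.connectedComponentsWithStats(m);i=1+np.argmax(st[1:,4]);print(n,st[i]+[265,215,0,0,0],ce[i])
S0=pickle.load(open('pics/side0.pkl','rb'))['pixels'];S=ctrl.camera('side')['pixels']
g=lambda a:cv2.cvtColor(a,cv2.COLOR_RGB2GRAY)
for n,(x0,y0,x1,y1) in dict(latte=(247,208,298,272),spoon=(300,278,362,312),glass=(235,335,285,368),pitcher=(350,190,388,230)).items():
    r=cv2.matchTemplate(g(S)[y0-8:y1+8,x0-8:x1+8],g(S0)[y0:y1,x0:x1],cv2.TM_CCOEFF_NORMED);_,v,_,p=cv2.minMaxLoc(r);print(n,round(v,2),np.array(p)-8)
E
```

```text
w6 [ 280  238   67   47 2049] [48.17715959 49.53587116]
w7 [ 280  238   67   47 2047] [48.18710308 49.51783097]
latte 1.0 [0 0]
spoon 1.0 [0 0]
glass 0.88 [0 0]
pitcher 0.67 [0 1]
```

```bash
python3 -c "
from bench import ctrl
print(ctrl.sign_off())"
```

```text
the job is handed in; nothing more can be done
None
```

The carrier is unlocked, lifted out and held still and level about 37 mm above the pitcher's rim, centred over its mouth to within a few millimetres, with the ball in the middle of the dish; the latte, spoon and glass look unmoved, the pitcher (partly hidden behind the carrier) could only be roughly checked, and I handed in at about 20 s of the 51 s.

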